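# Refit a moist chamber lid: lock the slide frame and hold the hinge leaves in line

## Robot

A 6-joint arm with a two-finger parallel gripper is mounted at the origin on a cart in front of the work surface, level with it; the furniture and walls round the work are solid. World frame = base frame: x ahead of the robot, y to its left, z up, the work surface at z = 0. Lengths are in m, angles in rad, forces in N, time in s.
With the tool pointing down it reaches from about 0.425 to 0.95 m from the base axis. Payload 3.5 kg.
Tool frame: the origin (TCP) lies at the very end of the fingers, on their centre line; the grasp point (between the pads) lies 19 mm behind it (ctrl.grip_point_offset is the distance from the TCP to the grasp point, in m); z points along the fingers, y is the line along which they close (so a half turn about z gives the same grasp; the last joint's range is limited). The gripper opens to 85 mm and grips with 20 to 120 N. Pads are 22 mm wide; open, the fingers measure 114 mm over their backs; the gripper's body (76 mm by 85 mm) begins 54 mm behind the grasp point. The pads swing forward as they close: fully open they stand 13 mm farther back than shut.
Start: joints at [-1.32, 0.286, 1.577, -0, 1.279, -0.15], TCP at [0.263, -0.621, 0.231] pointing down, gripper open.
Joint ranges: [-2.77, 2.77], [-0.9, 2.22], [0.21, 2.48], [-1.53, 4.67], [0.24, 2.81], [-2.84, 2.84]. Speed limits (rad/s): [2.79, 2.79, 3.14, 3.14, 3.14, 3.14].

## Interface

Orientations are given as a unit quaternion [x, y, z, w].
In Python, from plant import ctrl gives the robot as it stands. The module is installed in compiled form; this text tells all that it offers.
- The arm moves only by the shell command python3 -m pendant 'ROWS' [OPENING] [FORCE]. ROWS is JSON, a list of rows, each an object of numbers: "dx", "dy", "dz": the shift along the tool's x, y, z in cm; "twist": the turn about the tool's z in degrees. A call has 1 to 10 rows; each row is the pose to reach, as a shift and turn from the pose commanded when the call began, along the tool's axes at that moment; what a row does not reach only later rows make up. A row lasts 1/8 s, in which the tool goes at most 62.5 mm and 10.7 degrees, less where a joint would pass 70% of its speed; a pose out of reach is approached as far as the arm can. A call with a gripper value outside its range is refused whole. OPENING is the opening in per cent of the stroke, from 0 (shut) to 100 (fully open), set as the call begins (- or left out, the last holds). The fingers move at their own pace and stop on an object; FORCE is the grip in N (left out, the last holds). Time passes only in rows, so rows that repeat a pose let the fingers close. It gives the time, the measured TCP pose, the force, the opening and the grip force at its end, in the units of the state.
- ctrl.get_state(): the state, without advancing time (a new reading comes with each control period).
- ctrl.read_camera(name): name is "side" or "top"; returns a dict with "img" (420x560x3 uint8, red, green, blue), "depth" (420x560 float32, m along the optical axis (not along the pixel's ray), 0 where there is no reading), "camera_matrix" (3x3 intrinsics, pixels), "distortion" ([k1, k2, p1, p2, k3] as OpenCV has them; the pictures are not rectified), "xyz" and "rotation" of the camera in the world. Camera axes: x right, y up, looking along -z (the intrinsics and any distortion apply to the point x, -y, -z); pixel columns grow to the right and rows downward; lengths in m; the calibration is good to about 2 mm. A picture is of the moment at which its call begins.
- ctrl.sign_off(): hands the job in; it is judged then, once.
The state is a dict: "time": time; "qpos": joint angles; "dq": joint speeds; "joint_efforts": joint torques, N m; "eef_pos": TCP position; "tcp_rot": TCP orientation; "contact_force": force on the tool from outside, world axes, zero at the start; "wrist_torque": the same for the moment, N m; "opening": opening from 0.0 (shut) to 1.0 (fully open); "finger_force": force on a finger pad.
Only numpy, scipy, OpenCV 4.12 (cv2) and the standard library are available. Lean on these libraries where they do the work, as an engineer would, in place of code of your own. Each camera call takes 0.05 s, during which the arm holds its last target. There are 200 camera calls.

## Task

The lid of the white slide-staining chamber has been washed and is to go back on its hinge. First turn the brass turnbutton inside the chamber crosswise, fully to its stop, so that the slide frame is locked in; then lift the lid out of the draining rack by its blue grip, keep it upright with the rubber seal towards the robot, and gently lower its two hinge knuckles into the gaps between the chamber's knuckles until they are fully home and the pin holes line up. Finish while still gripping the lid upright there, holes in line, so that a colleague can push the pin through; leave the hinge pin and the other things on the bench alone.

Things in the scene. Friction and masses are not known exactly. Their poses are not given: they have to be found in the camera images.
- chamber: Moist chamber: open white box fixed to the bench, 140 (x) x 180 (y) mm, walls 4 mm, rim with black seal 50 mm high. Origin: centre of the underside; +x points to its back, where a hinge block (x 69 to 97 mm, y -66 to 66 mm) carries three steel knuckles, 16 mm in diameter, on one axis along y, 83 mm behind the origin: y -64 to -44, -16 to 16 and 44 to 64 mm; their tops are 64 mm high.
- chamber_hinge_left (a point): Point on the chamber's hinge axis in the middle of its left (+y) gap, 30 mm from the middle of the hinge, 56 mm above the bench. Axes as the chamber's. Each gap is 28 mm long; in it lies a V-shaped saddle (45 degree sides, front lip 53 mm, back lip 63 mm high) in which the lid's 24 mm long knuckle rests, fully home, with its 8 mm hole in line with the chamber's axis.
- chamber_hinge_right (a point): The same in the right (-y) gap.
- turnbutton (a joint): Angle of the turnbutton about the vertical, rad: 0 = along the chamber's x axis (along the slot of the slide frame, which it then frees), growing anticlockwise seen from above; 1.571 = along the chamber's y axis, at its stop, locked. It stays where it is left; turning it takes about 0.05 N m.
- turnbutton_fin (a point): Centre of the fin of the brass turnbutton, 34 mm above the bench, over the chamber's middle: upright fin 30 mm long, 9 mm thick, from 20 to 45 mm above the bench, on a flat bar 46 x 13 mm turning 2 mm above the slide frame. Its x axis runs along fin and bar and turns with the joint. The space round the fin inside the chamber is free above 16 mm over the bench.
- slide_frame: Loose aluminium frame, 126 x 166 mm, with four glass slides, lying on the chamber's floor; its top lies 16 mm above the bench. Origin: centre of its underside.
- lid: Loose lid, 0.24 kg, in the rack: grey frame, amber window, 12 mm thick (x), 180 wide (y), 140 tall (z). Origin: middle of its lower edge, 30 mm above the bench in the rack. The -x face with the thin black rubber seal looks to the robot. Below the edge hang two steel knuckles, 16 mm in diameter, 24 mm long, centred at y = +30 and -30 mm, with 8 mm holes along y, their axis 13 mm below the edge.
- lid_grip (a point): Centre of the blue grip bar in the middle of the lid's upper edge: 16 mm thick (x), 70 mm wide (y), 32 mm tall (z); 144 mm above the lower edge, 157 mm above the axis of the lid's knuckles, 174 mm above the bench in the rack. Axes as the lid's.
- lid_hinge_left (a point): Centre of the hole of the lid's left (+y) knuckle. Axes as the lid's.
- lid_hinge_right (a point): Centre of the hole of the lid's right (-y) knuckle.
- rack: White draining rack fixed to the bench, 112 x 190 mm: at y = +75 and -75 mm a comb of four teeth with three slots, 16 mm wide; the lid's lower corners stand in the middle slots. Slot floors 30 mm and tops of the teeth 62 mm above the bench. Origin: centre of the underside.
- hinge_pin: Loose steel hinge pin, 6 mm in diameter, 132 mm long with a bent end, lying on the bench between chamber and rack. Leave alone.
- timer: Small white timer with three buttons, 60 x 66 x 18 mm, lying loose on the bench. Leave alone.
- coplin_jar: Loose grooved glass staining jar, 68 mm in diameter, 89 mm tall. Leave alone.
- coverslip_box: Loose green box of cover slips, 46 x 62 x 16 mm. Leave alone.
- marker_pen: Loose blue marker pen, 130 mm long. Leave alone.
- stain_bottle: Loose dropper bottle with pink stain and a black dropper cap, 43 mm in diameter, 110 mm tall. Leave alone.
- forceps: Loose steel forceps, 126 mm long. Leave alone.

How it is judged:
By the outcome, as a careful person would: the job done as asked, in the order asked, and still so for the second after the job is handed in, while the arm keeps its last pose, push and grip.
It also fails if it takes over 58 s, if anything falls off the work surface, if the arm or the gripper's body presses on something with over 40 N, if the wrist force passes 120 N, or if a joint passes its speed limit or range.

## Working session

There is one attempt and no reset: what is moved stays moved. The work goes in short steps, Python scripts to look and compute and a shell command to move; the robot and the scene stay as the last step left them, time stands still between calls to the robot, and variables do not carry over. Pictures are saved under pics/ and viewed, at most 10 in all, crops included, and the job is handed in when it is done.

```bash
mkdir -p pics; cat > h.py <<'E'
import numpy as np, cv2, pickle
from scipy.spatial.transform import Rotation as R
from plant import ctrl
def snap(n,f=None):
    c=ctrl.read_camera(n)
    if f: cv2.imwrite(f'pics/{f}.png',c['img'][:,:,::-1])
    return c
def cam(c):
    r=np.array(c['rotation'],float)
    r=r if r.shape==(3,3) else R.from_quat(r).as_matrix()
    return np.array(c['xyz']),r
def ray(c,uv):
    p=cv2.undistortPoints(np.array(uv,float).reshape(-1,1,2),np.array(c['camera_matrix']),np.array(c['distortion']))[:,0]
    o,r=cam(c); return o,np.c_[p[:,0],-p[:,1],-np.ones(len(p))]@r.T
def plane(c,uv,z):
    o,d=ray(c,uv); return o+d*((z-o[2])/d[:,2])[:,None]
def cloud(c):
    v,u=np.mgrid[0:420,0:560]; o,d=ray(c,np.c_[u.ravel(),v.ravel()])
    P=o+d*c['depth'].ravel()[:,None]; P[c['depth'].ravel()==0]=np.nan
    return P.reshape(420,560,3)
def st():
    s=ctrl.get_state(); return {k:(np.round(v,4).tolist() if not np.isscalar(v) else round(float(v),4)) for k,v in s.items()}
E
python3 - <<'E'
from h import *
for n in('top','side'):
    c=snap(n,n+'0'); o,r=cam(c); print(n,o,r[:,2],c['camera_matrix'],c['distortion'])
    pickle.dump(c,open(n+'0.pkl','wb'))
print(st())
E
```

```text
top [0.49189429 0.00162357 1.23274587] [-0.05682798  0.01905546  0.99820212] [[390.35757631   0.         278.98796039]
 [  0.         390.35757631 215.56819826]
 [  0.           0.           1.        ]] [-0.03389345  0.          0.          0.          0.        ]
side [0.2260167  1.21529858 0.64365011] [-0.23331278  0.90127736  0.36505377] [[485.38284147   0.         284.31616987]
 [  0.         485.38284147 218.32029634]
 [  0.           0.           1.        ]] [-0.0893846  0.         0.         0.         0.       ]
{'time': 0.1, 'qpos': [-1.32, 0.2871, 1.578, 0.0, 1.2786, -0.15], 'dq': [0.0, 0.0001, -0.0041, 0.0001, 0.0021, 0.0014], 'joint_efforts': [0.0016, -40.7293, -29.3699, -0.0001, 0.0034, 0.0], 'eef_pos': [0.2632, -0.6209, 0.23], 'tcp_rot': [0.98, 0.1991, -0.0001, -0.0011], 'contact_force': [0.4863, -0.3117, -0.7677], 'wrist_torque': [-0.0299, 0.0363, 0.0249], 'finger_force': 0.0, 'opening': 0.9999}
```

View pics/top0.png

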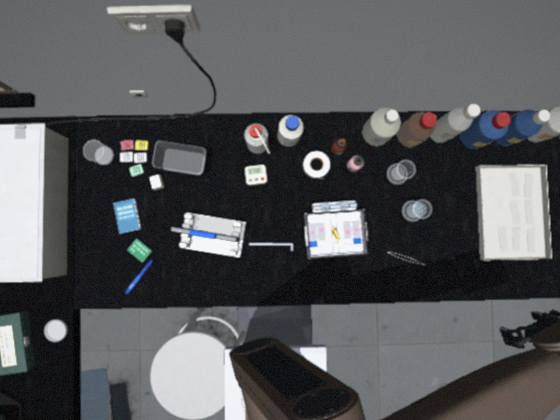

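View pics/side0.png

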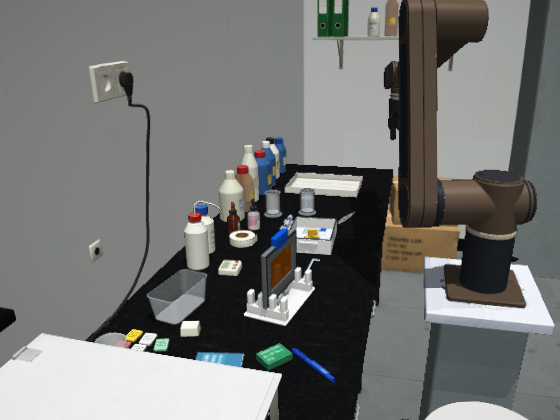

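The top view shows the chamber at about (336,235), its hinge at (334,207), the brass turnbutton at (336,232), and the rack with the lid and blue grip at about (205,235). In the side view the lid stands upright in the rack at (279,270).

```bash
python3 - <<'E'
from h import *
c=pickle.load(open('top0.pkl','rb')); s=pickle.load(open('side0.pkl','rb'))
a=cv2.resize(c['img'][195:265,165:375],None,fx=3.8,fy=3.8,interpolation=cv2.INTER_CUBIC)
b=cv2.resize(s['img'][210:325,235:350],None,fx=2.8,fy=2.8,interpolation=cv2.INTER_CUBIC)
im=np.zeros((a.shape[0]+b.shape[0],798,3),np.uint8); im[:a.shape[0],:a.shape[1]]=a; im[a.shape[0]:,:b.shape[1]]=b
cv2.imwrite('pics/crop1.png',im[:600,:,::-1])
P=cloud(c); Q=cloud(s)
h=cv2.cvtColor(c['img'],cv2.COLOR_RGB2HSV)
for n,m in dict(bluehigh=(h[...,0]>100)&(h[...,0]<130)&(h[...,1]>120)&(P[...,2]>.13),high=(P[...,2]>.12),
  brass=(h[...,0]>12)&(h[...,0]<32)&(h[...,1]>120)).items():
    m=m.copy(); m[:195]=0;m[265:]=0;m[:,:165]=0;m[:,375:]=0
    v,u=np.nonzero(m); 
    if len(u): print(n,len(u),u.min(),u.max(),v.min(),v.max(),np.nanmean(P[m],0),np.nanmedian(P[m],0), cv2.minAreaRect(P[m][:,:2].astype(np.float32)*1000))
print('depth z samples',np.round(P[230:245:5,170:370:12,2],3))
E
```

```text
bluehigh 128 189 215 230 237 [0.50697334 0.18730589 0.18960607] [0.50633296 0.18791664 0.18955995] ((507.53009033203125, 189.75582885742188), (73.13056945800781, 13.1092529296875), 79.43073272705078)
high 354 171 237 227 241 [0.50627905 0.18473743 0.17707903] [0.5059519  0.18301144 0.1714339 ] ((506.71929931640625, 187.18045043945312), (180.20973205566406, 16.008100509643555), 79.69685363769531)
brass 30 332 338 228 238 [ 0.5042415  -0.19091232  0.0392684 ] [ 0.50469449 -0.19103092  0.04253656] ((502.152587890625, -192.5562744140625), (36.019649505615234, 7.845630645751953), 25.74118423461914)
depth z samples [[-0.001  0.171  0.19   0.004  0.01   0.005  0.007  0.006 -0.002  0.003
   0.001  0.004  0.014  0.01   0.016  0.014  0.025]
 [-0.001  0.058  0.187  0.189  0.17   0.005  0.005 -0.002  0.001 -0.003
  -0.003  0.004  0.015  0.011  0.044  0.012  0.015]
 [ 0.001  0.008  0.007  0.007  0.003  0.17   0.009 -0.     0.001 -0.006
   0.    -0.001  0.015  0.012  0.022  0.019  0.01 ]]
```

View pics/crop1.png

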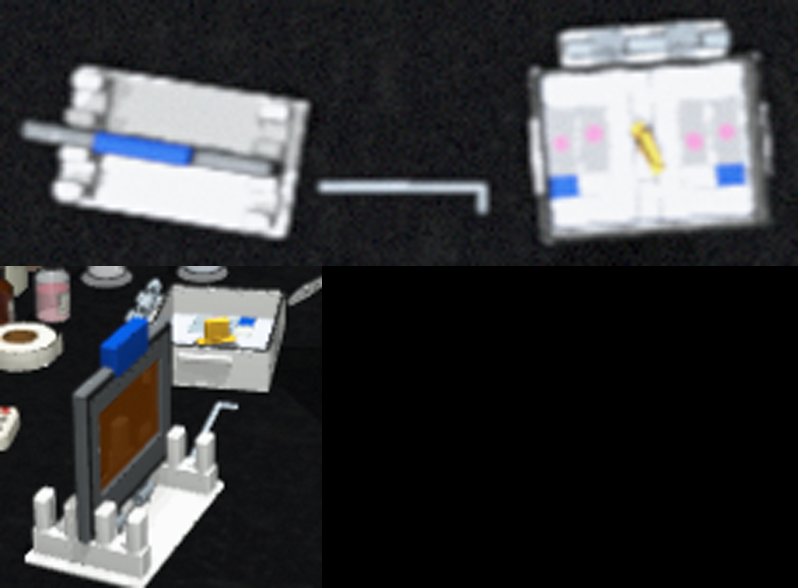

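The crop shows the blue grip running from crop (95,147) to (190,155), tilted about 10°. The brass fin runs from (635,128) to (660,170), about 26° from world x, and the chamber is turned slightly anticlockwise. Next I'll measure the chamber, fin and grip.

```bash
cat > meas.py <<'E'
from h import *
def big(m):
    n,l,s,_=cv2.connectedComponentsWithStats(m.astype(np.uint8)); return l==1+np.argmax(s[1:,4])
def rect(c,m,z):
    k,_=cv2.findContours(m.astype(np.uint8),cv2.RETR_EXTERNAL,cv2.CHAIN_APPROX_NONE)
    k=max(k,key=len).reshape(-1,2); return cv2.minAreaRect((plane(c,k,z)[:,:2]*1000).astype(np.float32))
def sub(m,u0,u1,v0,v1):
    o=np.zeros_like(m); o[v0:v1,u0:u1]=m[v0:v1,u0:u1]; return o
def hsv(c): return cv2.cvtColor(c['img'],cv2.COLOR_RGB2HSV).astype(int)
E
python3 - <<'E'
from meas import *
c=pickle.load(open('top0.pkl','rb')); s=pickle.load(open('side0.pkl','rb'))
h=hsv(c)
for t in (90,120,150):
    print('inner',t,rect(c,big(sub((h[...,2]>t),300,372,213,264)),.05))
    print('hinge',rect(c,big(sub(h[...,2]>t,300,372,196,212)),.06))
    print('blue',rect(c,big(sub((h[...,2]>t)&(h[...,1]>110)&(h[...,0]>100)&(h[...,0]<130),180,225,225,245)),.19))
for sat in (90,130):
    m=big(sub((h[...,0]>12)&(h[...,0]<32)&(h[...,1]>sat),320,350,222,245)); print('brass',m.sum(),rect(c,m,.034), plane(c,np.argwhere(m)[:,::-1],.034).mean(0))
    v,u=np.nonzero(m);P=plane(c,np.c_[u,v],.034)[:,:2]; w,V=np.linalg.eigh(np.cov(P.T)); print('pca',np.degrees(np.arctan(V[1,1]/V[0,1])))
# side cam blue grip / brass rays
h=hsv(s)
m=big(sub((h[...,2]>60)&(h[...,1]>130)&(h[...,0]>100)&(h[...,0]<130),265,300,225,250)); print('side blue',m.sum(),plane(s,np.argwhere(m)[:,::-1],.174).mean(0))
m=big(sub((h[...,0]>12)&(h[...,0]<32)&(h[...,1]>120),300,330,220,240)); print('side brass',m.sum(),plane(s,np.argwhere(m)[:,::-1],.032).mean(0))
a=cv2.resize(c['img'][196:262,300:372],None,fx=8,fy=8,interpolation=cv2.INTER_NEAREST)
cv2.imwrite('pics/ch.png',a[:,:,::-1])
E
```

```text
inner 90 ((495.78729248046875, -191.76202392578125), (192.4143829345703, 136.28604125976562), 88.96173858642578)
hinge ((585.9507446289062, -198.37692260742188), (154.92031860351562, 33.41960144042969), 88.97227478027344)
blue ((505.7337951660156, 187.4805908203125), (69.6009521484375, 16.159473419189453), 78.94973754882812)
inner 120 ((501.1908874511719, -186.67938232421875), (130.21923828125, 179.0501251220703), 2.841750383377075)
hinge ((586.0320434570312, -193.77084350585938), (145.66856384277344, 33.41690444946289), 88.97227478027344)
blue ((505.7337951660156, 187.4805908203125), (69.6009521484375, 16.159473419189453), 78.94973754882812)
inner 150 ((501.52911376953125, -190.51153564453125), (129.22451782226562, 164.99752807617188), 2.8460333347320557)
hinge ((583.6553344726562, -189.0308380126953), (28.62955665588379, 131.88316345214844), 2.81874680519104)
blue ((506.9736633300781, 188.52157592773438), (67.43242645263672, 14.506467819213867), 81.82672882080078)
brass 40 ((502.25506591796875, -193.64329528808594), (38.457679748535156, 10.760451316833496), 28.42763900756836) [ 0.50223209 -0.19295497  0.034     ]
pca 25.728275120958553
brass 23 ((503.51702880859375, -193.17840576171875), (32.74752426147461, 8.071390151977539), 28.424306869506836) [ 0.50432784 -0.19162691  0.034     ]
pca 24.300158127704186
side blue 249 [0.50626607 0.18320344 0.174     ]
side brass 86 [ 0.49914198 -0.1863176   0.032     ]
```

View pics/ch.png

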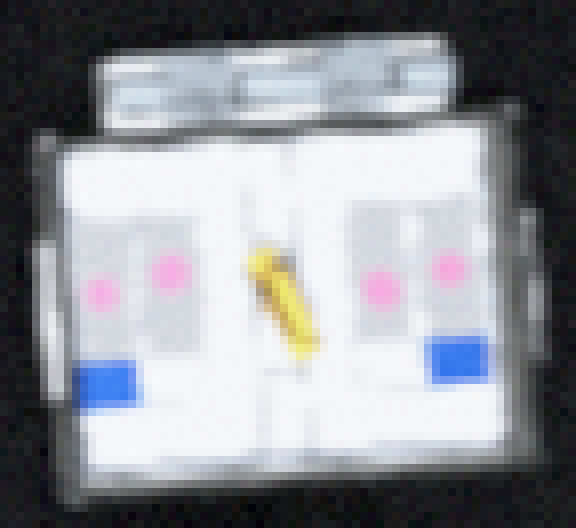

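The chamber yaw is 2.8° with its centre near (0.5015,-0.192). The fin is at about 26° in world, and the grip centre is near (0.506,0.188) at yaw about -10°. Next, the move to the fin.

```bash
cat > go.py <<'E'
from h import *
import sys
def go(x,y,z,yaw):  # yaw of tool x, deg; relative to measured pose
    s=ctrl.get_state(); r=R.from_quat(s['tcp_rot']).as_matrix(); p=s['eef_pos']
    d=r.T@(np.array([x,y,z])-p)*100; y0=np.degrees(np.arctan2(r[1,0],r[0,0]))
    tw=-((yaw-y0+90)%180-90)
    print('cm',np.round(d,2),'twist',round(tw,1),'yaw0',round(y0,2),'tilt',np.round(r[:,2],4),'t',round(s['time'],2))
if __name__=='__main__': go(*map(float,sys.argv[1:]))
E
python3 go.py .502 -.1925 .12 25.7; python3 go.py .502 -.1925 .024 25.7
```

```text
cm [ 38.7  -30.1   11.08] twist -2.7 yaw0 22.96 tilt [-5.0e-04  2.1e-03 -1.0e+00] t 0.1
cm [ 38.69 -30.08  20.68] twist -2.7 yaw0 22.96 tilt [-5.0e-04  2.1e-03 -1.0e+00] t 0.1
```

```bash
python3 -m pendant '[{"dx":5,"dy":-3.9,"dz":0},{"dx":10,"dy":-7.8,"dz":1},{"dx":15,"dy":-11.7,"dz":2},{"dx":20,"dy":-15.6,"dz":3},{"dx":25,"dy":-19.5,"dz":5},{"dx":30,"dy":-23.4,"dz":7},{"dx":34.5,"dy":-26.9,"dz":9,"twist":-2.7},{"dx":38.7,"dy":-30.1,"dz":11.1,"twist":-2.7},{"dx":38.7,"dy":-30.1,"dz":11.1,"twist":-2.7},{"dx":38.7,"dy":-30.1,"dz":11.1,"twist":-2.7}]' 45 30; python3 go.py .502 -.1925 .024 25.7; python3 - <<'E'
from h import *
print(st()['contact_force'])
c=snap('top'); s=snap('side')
a=cv2.resize(c['img'][190:270,290:380],(400,356),interpolation=cv2.INTER_CUBIC)
b=cv2.resize(s['img'][180:260,270:360],(400,356),interpolation=cv2.INTER_CUBIC)
cv2.imwrite('pics/p1.png',np.hstack([a,b])[:,:,::-1])
E
```

```text
cm [ 38.69 -30.08  20.68] twist -2.7 yaw0 22.96 tilt [-5.0e-04  2.1e-03 -1.0e+00] t 0.1
[0.4863, -0.3117, -0.7677]$[0]: bad value
```

View pics/p1.png

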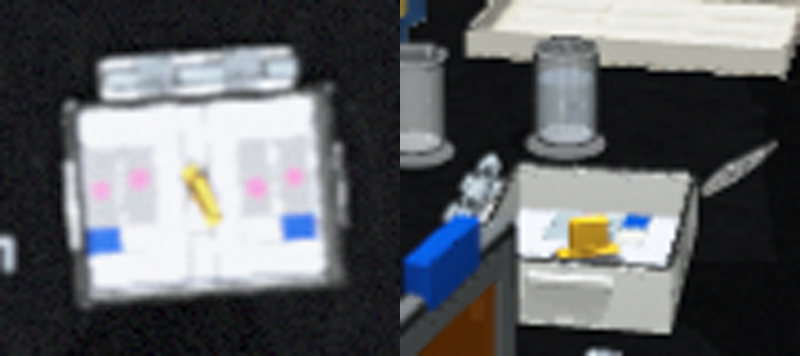

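The move was refused, so the picture shows an unchanged scene. I'll supply all four keys in each row.

```bash
python3 -m pendant '[{"dx":5,"dy":-3.9,"dz":0,"twist":0},{"dx":10,"dy":-7.8,"dz":1,"twist":0},{"dx":15,"dy":-11.7,"dz":2,"twist":0},{"dx":20,"dy":-15.6,"dz":3,"twist":0},{"dx":25,"dy":-19.5,"dz":5,"twist":-1},{"dx":30,"dy":-23.4,"dz":7,"twist":-2},{"dx":34.5,"dy":-26.9,"dz":9,"twist":-2.7},{"dx":38.7,"dy":-30.1,"dz":11.1,"twist":-2.7},{"dx":38.7,"dy":-30.1,"dz":11.1,"twist":-2.7},{"dx":38.7,"dy":-30.1,"dz":11.1,"twist":-2.7}]' 45 30; python3 go.py .502 -.1925 .024 25.7
```

```text
time: 1.45
eef_pos: [0.5023, -0.1932, 0.1202]
tcp_rot: [0.975, 0.223, -0.0, 0.0]
contact_force: [-0.2, -1.2, 0.1]
opening: 0.452
finger_force: 0.0
cm [ 0.   -0.08  9.62] twist 0.0 yaw0 25.74 tilt [-4.e-04 -3.e-04 -1.e+00] t 1.45
```

```bash
python3 -m pendant '[{"dx":0,"dy":0,"dz":3,"twist":0},{"dx":0,"dy":0,"dz":6,"twist":0},{"dx":0,"dy":0,"dz":8,"twist":0},{"dx":0,"dy":0,"dz":9.2,"twist":0},{"dx":0,"dy":0,"dz":9.5,"twist":0},{"dx":0,"dy":0,"dz":9.5,"twist":0}]' && python3 -m pendant '[{"dx":0,"dy":0,"dz":0,"twist":0},{"dx":0,"dy":0,"dz":0,"twist":0},{"dx":0,"dy":0,"dz":0,"twist":0},{"dx":0,"dy":0,"dz":0,"twist":0},{"dx":0,"dy":0,"dz":0,"twist":0},{"dx":0,"dy":0,"dz":0,"twist":0}]' 0 25; python3 -c "from h import *;print(st())"
```

```text
time: 2.2
eef_pos: [0.5027, -0.1941, 0.0261]
tcp_rot: [0.975, 0.222, 0.0, 0.0]
contact_force: [0.2, 0.2, 0.9]
opening: 0.457
finger_force: 0.0
time: 2.95
eef_pos: [0.5026, -0.1931, 0.0263]
tcp_rot: [0.975, 0.222, 0.0, -0.0]
contact_force: [-1.5, 3.1, 5.3]
opening: 0.101
finger_force: 29.2
{'time': 2.95, 'qpos': [-0.5555, 0.2562, 2.0352, 0.0005, 0.8502, 0.5669], 'dq': [0.0008, 0.0008, 0.0011, 0.0022, -0.0013, -0.0016], 'joint_efforts': [-0.9477, -30.1319, -21.9737, -0.2093, -0.7222, -0.0], 'eef_pos': [0.5026, -0.1931, 0.0263], 'tcp_rot': [0.975, 0.2222, 0.0001, -0.0002], 'contact_force': [-1.4932, 3.1359, 5.3235], 'wrist_torque': [0.4136, 0.2789, 0.0535], 'finger_force': 29.1559, 'opening': 0.1011}
```

```bash
python3 -m pendant '[{"dx":0,"dy":0,"dz":0,"twist":-8},{"dx":0,"dy":0,"dz":0,"twist":-16},{"dx":0,"dy":0,"dz":0,"twist":-24},{"dx":0,"dy":0,"dz":0,"twist":-32},{"dx":0,"dy":0,"dz":0,"twist":-40},{"dx":0,"dy":0,"dz":0,"twist":-48},{"dx":0,"dy":0,"dz":0,"twist":-56},{"dx":0,"dy":0,"dz":0,"twist":-62},{"dx":0,"dy":0,"dz":0,"twist":-65},{"dx":0,"dy":0,"dz":0,"twist":-65}]'; python3 -c "
from h import *;print(st()['wrist_torque'])";python3 go.py .502 -.1925 .024 92.8
```

```text
time: 4.2
eef_pos: [0.5018, -0.1925, 0.0263]
tcp_rot: [0.703, 0.712, -0.0, -0.001]
contact_force: [-4.8, 4.9, 8.2]
opening: 0.103
finger_force: 29.5
[0.6456, 0.6608, 0.0169]
cm [-0.    0.02  0.23] twist -2.1 yaw0 90.71 tilt [-0.0023  0.0018 -1.    ] t 4.2
```

```bash
for i in 1; do python3 -m pendant '[{"dx":0,"dy":0,"dz":0,"twist":-1},{"dx":0,"dy":0,"dz":0,"twist":-2},{"dx":0,"dy":0,"dz":0,"twist":-2}]'>/dev/null; python3 -c "
from h import *;s=st();print(s['wrist_torque'],s['contact_force'],s['opening'])";done;  python3 -m pendant '[{"dx":0,"dy":0,"dz":0,"twist":-1},{"dx":0,"dy":0,"dz":0,"twist":-2},{"dx":0,"dy":0,"dz":0,"twist":-2}]'; python3 -c "
from h import *;s=st();print(s['wrist_torque'],s['contact_force'],s['opening'])"; python3 go.py .502 -.1925 .024 92.8
```

```text
[0.6013, 0.7261, 0.0241] [-4.0348, 3.4537, 8.3343] 0.0993
time: 4.95
eef_pos: [0.5017, -0.1925, 0.0263]
tcp_rot: [0.679, 0.734, 0.0, -0.002]
contact_force: [-4.4, 3.6, 8.5]
opening: 0.094
finger_force: 31.6
[0.5926, 0.7811, -0.4574] [-4.3745, 3.5955, 8.509] 0.0939
cm [-0.    0.03  0.23] twist 1.7 yaw0 94.52 tilt [-0.0022  0.0026 -1.    ] t 4.95
```

```bash
python3 -m pendant '[{"dx":0,"dy":0,"dz":0,"twist":0},{"dx":0,"dy":0,"dz":0,"twist":0},{"dx":0,"dy":0,"dz":0,"twist":0},{"dx":0,"dy":0,"dz":-3,"twist":0},{"dx":0,"dy":0,"dz":-8,"twist":0},{"dx":0,"dy":0,"dz":-14,"twist":0},{"dx":0,"dy":0,"dz":-20,"twist":0},{"dx":0,"dy":0,"dz":-24,"twist":0}]' 50; python3 go.py .5065 .1875 .26 79.4;  python3 go.py .5065 .1875 .16 79.4
```

```text
time: 5.95
eef_pos: [0.503, -0.1938, 0.269]
tcp_rot: [0.678, 0.735, 0.0, 0.002]
contact_force: [0.4, 0.3, -0.7]
opening: 0.5
finger_force: 0.0
cm [37.98  3.45  0.8 ] twist 15.3 yaw0 94.67 tilt [ 0.0039 -0.0026 -1.    ] t 5.95
cm [38.01  3.41 10.8 ] twist 15.3 yaw0 94.67 tilt [ 0.0039 -0.0026 -1.    ] t 5.95
```

```bash
python3 -m pendant '[{"dx":5.5,"dy":0.5,"dz":0,"twist":2},{"dx":11,"dy":1,"dz":0,"twist":4},{"dx":17,"dy":1.5,"dz":0,"twist":6},{"dx":23,"dy":2,"dz":0,"twist":8},{"dx":29,"dy":2.6,"dz":0,"twist":10},{"dx":34,"dy":3.1,"dz":0.4,"twist":13},{"dx":38,"dy":3.45,"dz":0.8,"twist":15.3},{"dx":38,"dy":3.45,"dz":0.8,"twist":15.3},{"dx":38,"dy":3.45,"dz":0.8,"twist":15.3}]'; python3 go.py .5065 .1875 .158 79.4; cat > fin.py <<'E'
from meas import *
c=snap('top'); pickle.dump(c,open('top1.pkl','wb')); h=hsv(c)
m=big(sub((h[...,0]>12)&(h[...,0]<32)&(h[...,1]>100),320,350,218,250))
v,u=np.nonzero(m);P=plane(c,np.c_[u,v],.034)[:,:2]; w,V=np.linalg.eigh(np.cov(P.T)); print('pca',m.sum(),P.mean(0),np.degrees(np.arctan2(V[1,1],V[0,1]))%180)
s=snap('side')
a=cv2.resize(c['img'][190:270,290:380],(400,356),interpolation=cv2.INTER_CUBIC)
b=cv2.resize(s['img'][190:290,240:350],(400,364),interpolation=cv2.INTER_CUBIC)[:356]
cv2.imwrite('pics/p2.png',np.hstack([a,b])[:,:,::-1])
E
python3 fin.py
```

```text
time: 7.08
eef_pos: [0.5057, 0.1879, 0.2571]
tcp_rot: [0.769, 0.639, -0.0, 0.0]
contact_force: [0.2, -0.9, 0.2]
opening: 0.501
finger_force: 0.0
cm [-0.01  0.08  9.91] twist -0.0 yaw0 79.4 tilt [-3.e-04 -6.e-04 -1.e+00] t 7.08
pca 40 [ 0.50169739 -0.19263624] 95.82283264591632
```

View pics/p2.png

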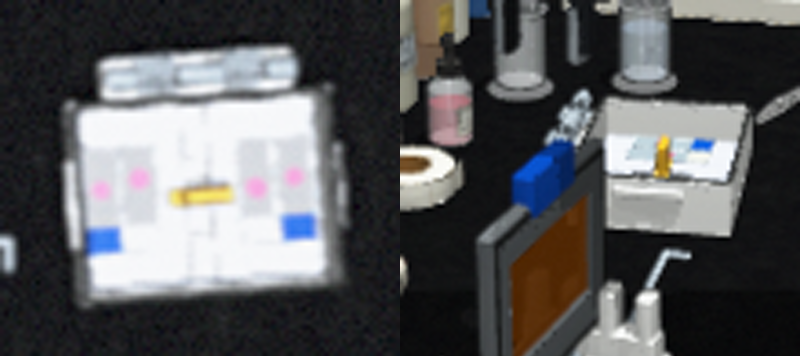

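The fin now lies crosswise at its stop (crop (170,195) to (232,190), parallel to the chamber's y axis). The slide frame hasn't moved. Next I descend onto the grip.

```bash
python3 -m pendant '[{"dx":0,"dy":0,"dz":4,"twist":0},{"dx":0,"dy":0,"dz":7,"twist":0},{"dx":0,"dy":0,"dz":9,"twist":0},{"dx":0,"dy":0,"dz":9.9,"twist":0},{"dx":0,"dy":0,"dz":9.9,"twist":0}]' && python3 -m pendant '[{"dx":0,"dy":0,"dz":0,"twist":0},{"dx":0,"dy":0,"dz":0,"twist":0},{"dx":0,"dy":0,"dz":0,"twist":0},{"dx":0,"dy":0,"dz":0,"twist":0},{"dx":0,"dy":0,"dz":0,"twist":0},{"dx":0,"dy":0,"dz":0,"twist":0}]' 0 60; python3 -c "from h import *;print(st())"
```

```text
time: 7.8
eef_pos: [0.5058, 0.1875, 0.1582]
tcp_rot: [0.77, 0.638, -0.0, -0.0]
contact_force: [-0.4, -0.2, -0.4]
opening: 0.503
finger_force: 0.0
time: 8.55
eef_pos: [0.5067, 0.1883, 0.1598]
tcp_rot: [0.77, 0.639, 0.001, 0.001]
contact_force: [-0.4, -1.6, 6.3]
opening: 0.174
finger_force: 59.6
{'time': 8.55, 'qpos': [0.1682, 0.0609, 1.9713, -0.0003, 1.1069, 0.3538], 'dq': [0.0008, 0.0009, 0.0011, 0.0007, 0.0002, 0.0007], 'joint_efforts': [0.4512, -26.6508, -24.6598, 0.1543, -0.187, -0.0144], 'eef_pos': [0.5067, 0.1883, 0.1598], 'tcp_rot': [0.7696, 0.6386, 0.001, 0.0007], 'contact_force': [-0.4248, -1.6381, 6.3384], 'wrist_torque': [-0.1049, 0.1106, 0.0046], 'finger_force': 59.5631, 'opening': 0.1736}
```

```bash
python3 -m pendant '[{"dx":0,"dy":0,"dz":-1,"twist":0},{"dx":0,"dy":0,"dz":-2.5,"twist":0},{"dx":0,"dy":0,"dz":-4.5,"twist":0},{"dx":0,"dy":0,"dz":-7,"twist":0},{"dx":0,"dy":0,"dz":-10,"twist":0},{"dx":0,"dy":0,"dz":-13,"twist":0},{"dx":0,"dy":0,"dz":-14,"twist":0},{"dx":0,"dy":0,"dz":-14,"twist":0}]' - 80; python3 go.py .5835 -.188 .30 92.9; python3 - <<'E'
from meas import *
# knuckle profile along hinge axis in top view (two unobstructed frames)
th=np.radians(2.85); ex=np.array([np.cos(th),np.sin(th),0]); ey=np.array([-np.sin(th),np.cos(th),0])
H0=np.array([.5015,-.192,0])+.083*ex; H0[2]=.063
t=np.arange(-.08,.0801,.002)
cs=[pickle.load(open(f,'rb')) for f in('top0.pkl','top1.pkl')]+[snap('top') for _ in range(3)]
def proj(c,P):
    o,r=cam(c); q=(P-o)@r; q=np.c_[q[:,0],-q[:,1],-q[:,2]]
    return cv2.projectPoints(q,np.zeros(3),np.zeros(3),np.array(c['camera_matrix']),np.array(c['distortion']))[0][:,0]
for off in (-.004,0,.004):
    pr=0
    for c in cs:
        g=c['img'].astype(np.float32).mean(2); uv=proj(c,H0+off*ex+t[:,None]*ey).astype(np.float32)
        pr=pr+cv2.remap(g,uv[:,0],uv[:,1],cv2.INTER_LINEAR).ravel()/len(cs)
    print(off,' '.join(f'{int(a*1000)}:{int(b)}' for a,b in zip(t,pr)))
E
```

```text
time: 9.55
eef_pos: [0.5057, 0.1883, 0.2986]
tcp_rot: [0.77, 0.639, 0.0, 0.0]
contact_force: [0.2, 0.2, -2.6]
opening: 0.176
finger_force: 78.2
cm [-35.55  14.59  -0.15] twist -13.5 yaw0 79.37 tilt [ 5.e-04  2.e-04 -1.e+00] t 9.55
-0.004 -80:22 -78:23 -76:22 -74:23 -72:27 -69:55 -67:95 -65:146 -63:182 -61:204 -59:209 -57:208 -55:207 -53:207 -51:205 -49:198 -47:180 -45:165 -43:156 -41:165 -39:170 -37:175 -35:179 -33:180 -31:179 -29:174 -27:170 -25:167 -23:169 -21:170 -19:172 -17:182 -15:194 -13:207 -11:211 -9:212 -7:211 -5:213 -3:213 -1:212 0:211 2:210 4:208 6:206 8:203 10:197 12:178 14:160 16:146 18:157 20:168 22:175 24:170 26:166 28:163 30:163 32:164 34:167 36:172 38:177 40:182 42:192 44:202 46:210 48:212 50:212 52:209 54:207 56:206 58:210 60:211 62:208 64:186 66:149 68:102 70:56 72:30 74:18 76:20 78:21 80:22
0 -80:23 -78:24 -76:24 -74:26 -72:34 -69:64 -67:109 -65:159 -63:195 -61:212 -59:216 -57:217 -55:218 -53:220 -51:219 -49:211 -47:194 -45:171 -43:164 -41:174 -39:186 -37:194 -35:196 -33:195 -31:192 -29:188 -27:183 -25:181 -23:184 -21:184 -19:187 -17:192 -15:202 -13:211 -11:216 -9
[... 197 characters left out ...]
8:221 50:222 52:223 54:224 56:224 58:223 60:213 62:197 64:170 66:134 68:94 70:57 72:34 74:21 76:23 78:24 80:24
0.004 -80:24 -78:24 -76:23 -74:27 -72:36 -69:58 -67:96 -65:136 -63:168 -61:182 -59:188 -57:189 -55:190 -53:192 -51:191 -49:186 -47:177 -45:165 -43:165 -41:174 -39:188 -37:196 -35:199 -33:199 -31:198 -29:198 -27:198 -25:197 -23:197 -21:195 -19:192 -17:188 -15:184 -13:184 -11:187 -9:187 -7:188 -5:190 -3:195 -1:200 0:204 2:204 4:205 6:204 8:203 10:199 12:186 14:179 16:178 18:191 20:196 22:197 24:197 26:197 28:197 30:196 32:196 34:196 36:197 38:194 40:190 42:187 44:187 46:190 48:194 50:197 52:199 54:199 56:199 58:197 60:188 62:176 64:160 66:133 68:100 70:62 72:37 74:23 76:22 78:24 80:26
```

The hinge centre comes out at about (0.5844,-0.1879) with yaw 2.85°. Now I carry the lid over, staying high.

```bash
python3 -m pendant '[{"dx":-2,"dy":0.8,"dz":0,"twist":0},{"dx":-6,"dy":2.5,"dz":0,"twist":-2},{"dx":-11,"dy":4.6,"dz":0,"twist":-4},{"dx":-16,"dy":6.6,"dz":0,"twist":-6},{"dx":-21,"dy":8.7,"dz":0,"twist":-8},{"dx":-26,"dy":10.8,"dz":0,"twist":-10},{"dx":-30.5,"dy":12.6,"dz":0,"twist":-12},{"dx":-33.5,"dy":13.9,"dz":0,"twist":-13.5},{"dx":-35.5,"dy":14.7,"dz":0,"twist":-13.5},{"dx":-35.5,"dy":14.7,"dz":0,"twist":-13.5}]'; python3 -m pendant '[{"dx":0,"dy":0,"dz":0,"twist":0},{"dx":0,"dy":0,"dz":0,"twist":0}]'; python3 - <<'E'
from h import *
print(st())
c=snap('top'); s=snap('side'); pickle.dump((c,s),open('over.pkl','wb'))
a=cv2.resize(c['img'][170:270,280:390],(400,364),interpolation=cv2.INTER_CUBIC)
b=cv2.resize(s['img'][80:280,230:380],(400,533),interpolation=cv2.INTER_CUBIC)
im=np.zeros((533,800,3),np.uint8); im[:364,:400]=a; im[:,400:]=b
cv2.imwrite('pics/p3.png',im[:,:,::-1])
E
```

```text
time: 10.95
eef_pos: [0.5844, -0.1886, 0.297]
tcp_rot: [0.69, 0.724, -0.0, -0.001]
contact_force: [-0.6, 0.0, -1.5]
opening: 0.174
finger_force: 78.2
time: 11.2
eef_pos: [0.5847, -0.1865, 0.2984]
tcp_rot: [0.689, 0.725, 0.0, -0.0]
contact_force: [-0.2, -0.7, -2.4]
opening: 0.171
finger_force: 78.2
{'time': 11.2, 'qpos': [-0.474, 0.1089, 1.6602, 0.0003, 1.3727, -0.5256], 'dq': [-0.001, -0.0016, -0.0017, -0.0024, -0.0024, -0.0019], 'joint_efforts': [-0.2172, -35.7153, -31.4134, -0.0038, 0.001, 0.0017], 'eef_pos': [0.5847, -0.1865, 0.2984], 'tcp_rot': [0.6887, 0.7251, 0.0001, -0.0001], 'contact_force': [-0.2015, -0.7295, -2.4131], 'wrist_torque': [-0.0523, -0.0174, -0.0154], 'finger_force': 78.2037, 'opening': 0.171}
```

View pics/p3.png

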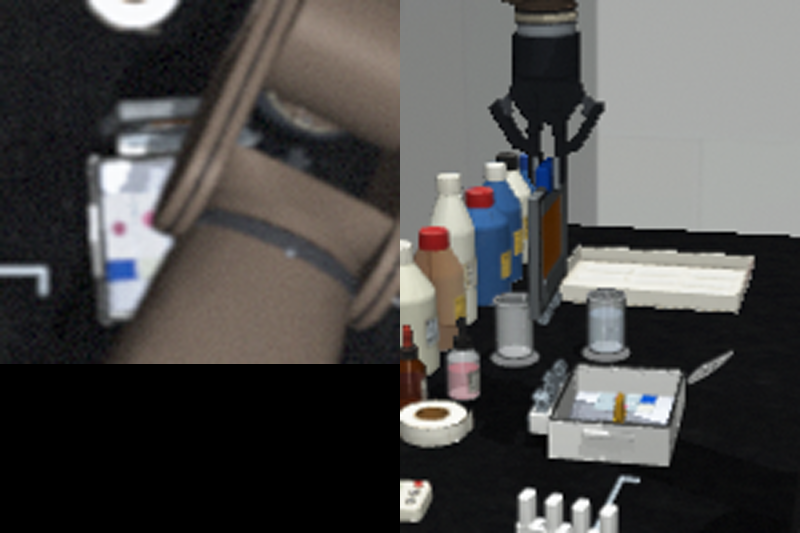

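The picture shows the lid upright over the hinge with its seal towards the robot. The arm hides the right half in the top view. I'll descend to about 10 mm above the knuckle tops and measure there.

```bash
python3 -m pendant '[{"dx":0,"dy":0,"dz":2,"twist":0},{"dx":0,"dy":0,"dz":4.5,"twist":0},{"dx":0,"dy":0,"dz":6.5,"twist":0},{"dx":0,"dy":0,"dz":7.3,"twist":0},{"dx":0,"dy":0,"dz":7.3,"twist":0},{"dx":0,"dy":0,"dz":7.3,"twist":0}]'; python3 - <<'E'
from meas import *
E=[]
cs=[]
for i in range(8): cs.append(snap('top')); E.append(ctrl.get_state()['eef_pos'])
E=np.array(E); print('eef',E.mean(0),E.std(0))
s=snap('side')
zt=E[:,2].mean()-.1298+.14; print('ztop',zt)
c=cs[0]; c['img']=np.mean([k['img'] for k in cs],0).astype(np.uint8); D=np.array([k['depth'] for k in cs]); c['depth']=np.median(D,0); P=cloud(c)
m=sub(P[...,2]>zt-.012,280,345,180,225); v,u=np.nonzero(m)
for r in np.unique(v): 
    uu=u[v==r]; print(r,uu.min(),uu.max(),plane(c,[[uu.min()-.5,r]],zt)[0].round(4), P[r,uu.min()-3:uu.min()+3,2].round(3))
pickle.dump((c,s),open('near.pkl','wb'))
a=cv2.resize(c['img'][180:240,295:365],(400,343),interpolation=cv2.INTER_CUBIC)
b=cv2.resize(s['img'][170:260,255:325],(400,514),interpolation=cv2.INTER_CUBIC)
im=np.zeros((514,800,3),np.uint8); im[:343,:400]=a; im[:,400:]=b
cv2.imwrite('pics/p4.png',im[:,:,::-1])
E
```

```text
time: 12.05
eef_pos: [0.5853, -0.1882, 0.2265]
tcp_rot: [0.689, 0.725, 0.0, 0.001]
contact_force: [0.8, 0.4, -2.9]
opening: 0.171
finger_force: 78.1
eef [ 0.58507235 -0.1880215   0.22620522] [0.00021403 0.00010807 0.00041673]
ztop 0.23640522300033076
180 338 344 [ 0.6378 -0.1701  0.2364] [ 0.002 -0.001  0.001  0.451  0.474  0.494]
181 338 344 [ 0.6352 -0.1701  0.2364] [ 0.001  0.    -0.     0.464  0.484  0.499]
182 337 344 [ 0.6326 -0.1674  0.2364] [ 0.001 -0.     0.002  0.453  0.474  0.492]
183 337 344 [ 0.63   -0.1673  0.2364] [-0.001  0.     0.     0.463  0.479  0.495]
184 336 344 [ 0.6275 -0.1647  0.2364] [-0.     0.     0.001  0.453  0.474  0.493]
185 336 344 [ 0.6249 -0.1646  0.2364] [ 0.    -0.001  0.     0.464  0.479  0.492]
186 336 344 [ 0.6223 -0.1645  0.2364] [0.001 0.    0.002 0.473 0.49  0.496]
187 335 344 [ 0.6197 -0.1619  0.2364] [-0.    -0.     0.002  0.462  0.484  0.493]
188 335 344 [ 0.6171 -0.1618  0.2364] [ 0.001 -0.     0.     0.472  0.483  0.491]
189 335 344 [ 0.6145 -0.1617  0.2364] [-0.001  0.002 -0.001  0.473  0.488  0.49 ]
190 334 344 [ 0.612  -0.159   0.236
[... 1990 characters left out ...]
484 0.502 0.519]
216 323 344 [ 0.5455 -0.1289  0.2364] [0.013 0.015 0.015 0.475 0.492 0.51 ]
217 323 344 [ 0.5429 -0.1288  0.2364] [0.013 0.013 0.014 0.483 0.501 0.518]
218 322 344 [ 0.5404 -0.1262  0.2364] [0.015 0.012 0.013 0.474 0.492 0.509]
219 322 344 [ 0.5378 -0.1261  0.2364] [0.014 0.014 0.016 0.482 0.502 0.517]
220 321 344 [ 0.5353 -0.1235  0.2364] [0.013 0.014 0.014 0.473 0.49  0.51 ]
221 321 344 [ 0.5327 -0.1234  0.2364] [0.013 0.015 0.012 0.482 0.499 0.517]
222 321 344 [ 0.5302 -0.1234  0.2364] [0.014 0.013 0.015 0.492 0.508 0.526]
223 320 344 [ 0.5277 -0.1207  0.2364] [0.015 0.013 0.014 0.481 0.5   0.517]
224 320 344 [ 0.5251 -0.1207  0.2364] [0.014 0.016 0.016 0.49  0.508 0.525]
```

View pics/p4.png

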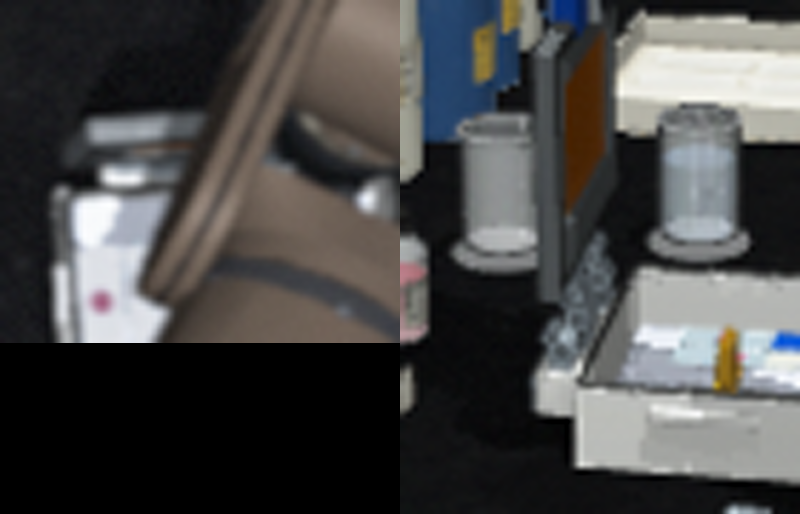

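```bash
python3 -m pendant '[{"dx":0,"dy":-0.05,"dz":0.4,"twist":0},{"dx":0,"dy":-0.05,"dz":0.8,"twist":0},{"dx":0,"dy":-0.05,"dz":1.0,"twist":0},{"dx":0,"dy":-0.05,"dz":1.2,"twist":0},{"dx":0,"dy":-0.05,"dz":1.3,"twist":0},{"dx":0,"dy":-0.05,"dz":1.4,"twist":0},{"dx":0,"dy":-0.05,"dz":1.4,"twist":0},{"dx":0,"dy":-0.05,"dz":1.4,"twist":0}]'
```

```text
time: 13.5
eef_pos: [0.5842, -0.1879, 0.2114]
tcp_rot: [0.689, 0.725, 0.0, 0.0]
contact_force: [0.2, -0.1, -3.5]
opening: 0.171
finger_force: 78.1
```

```bash
python3 -m pendant '[{"dx":0,"dy":0,"dz":0.2,"twist":0},{"dx":0,"dy":0,"dz":0.4,"twist":0},{"dx":0,"dy":0,"dz":0.6,"twist":0},{"dx":0,"dy":0,"dz":0.7,"twist":0},{"dx":0,"dy":0,"dz":0.8,"twist":0},{"dx":0,"dy":0,"dz":0.8,"twist":0}]'; python3 -m pendant '[{"dx":0,"dy":0,"dz":0.1,"twist":0},{"dx":0,"dy":0,"dz":0.2,"twist":0},{"dx":0,"dy":0,"dz":0.2,"twist":0}]'; python3 -m pendant '[{"dx":0,"dy":0,"dz":0.1,"twist":0},{"dx":0,"dy":0,"dz":0.2,"twist":0},{"dx":0,"dy":0,"dz":0.2,"twist":0}]'; python3 -c "
from h import *;print(st())"
```

```text
time: 14.25
eef_pos: [0.5842, -0.188, 0.2032]
tcp_rot: [0.689, 0.725, -0.0, 0.0]
contact_force: [-0.1, -2.1, -2.8]
opening: 0.171
finger_force: 78.2
time: 14.62
eef_pos: [0.5843, -0.1879, 0.2013]
tcp_rot: [0.689, 0.725, -0.0, 0.0]
contact_force: [0.9, -1.4, -2.3]
opening: 0.174
finger_force: 78.2
time: 15.0
eef_pos: [0.5843, -0.188, 0.1995]
tcp_rot: [0.689, 0.725, 0.0, 0.0]
contact_force: [-0.8, -2.1, -0.9]
opening: 0.171
finger_force: 78.5
{'time': 15.0, 'qpos': [-0.4764, 0.1805, 1.7624, -0.0001, 1.1982, -0.5263], 'dq': [0.0009, -0.0001, -0.0003, 0.0015, 0.0013, -0.0005], 'joint_efforts': [1.0313, -36.1467, -28.4217, 0.4959, 0.3621, -0.0074], 'eef_pos': [0.5843, -0.188, 0.1995], 'tcp_rot': [0.6892, 0.7245, 0.0, 0.0003], 'contact_force': [-0.7548, -2.1468, -0.8959], 'wrist_torque': [-0.4598, -0.0909, -0.0266], 'finger_force': 78.4581, 'opening': 0.1706}
```

```bash
for i in 1; do python3 -m pendant '[{"dx":0,"dy":0,"dz":0.05,"twist":0},{"dx":0,"dy":0,"dz":0.05,"twist":0}]'; done; python3 -m pendant '[{"dx":0,"dy":0,"dz":0.05,"twist":0},{"dx":0,"dy":0,"dz":0.05,"twist":0}]'; python3 -m pendant '[{"dx":0,"dy":0,"dz":0.05,"twist":0},{"dx":0,"dy":0,"dz":0.05,"twist":0},{"dx":0,"dy":0,"dz":0.05,"twist":0}]'; python3 -c "
from h import *;print(st()['wrist_torque'])"
```

```text
time: 15.25
eef_pos: [0.5844, -0.1881, 0.1994]
tcp_rot: [0.689, 0.725, 0.0, 0.0]
contact_force: [0.6, -2.0, 0.7]
opening: 0.172
finger_force: 78.6
time: 15.5
eef_pos: [0.5846, -0.1881, 0.199]
tcp_rot: [0.689, 0.725, 0.0, 0.001]
contact_force: [-0.6, -1.6, 2.2]
opening: 0.174
finger_force: 78.7
time: 15.88
eef_pos: [0.5847, -0.1882, 0.1989]
tcp_rot: [0.689, 0.725, 0.0, 0.001]
contact_force: [0.5, -2.3, 5.6]
opening: 0.175
finger_force: 79.3
[-0.4653, 0.0865, -0.0176]
```

```bash
python3 -m pendant '[{"dx":-0.05,"dy":0,"dz":0.05,"twist":0},{"dx":-0.08,"dy":0,"dz":0.05,"twist":0},{"dx":-0.08,"dy":0,"dz":0.05,"twist":0}]'; python3 - <<'E'
from h import *
x=st(); print(x['wrist_torque'],x['contact_force'],x['eef_pos'])
c=snap('top'); s=snap('side')
b=cv2.resize(s['img'][170:260,255:345],(590,590),interpolation=cv2.INTER_CUBIC)
cv2.imwrite('pics/p5.png',b[:,:,::-1])
E
```

```text
time: 16.25
eef_pos: [0.5848, -0.1885, 0.1988]
tcp_rot: [0.689, 0.725, 0.001, 0.0]
contact_force: [0.5, -1.0, 6.5]
opening: 0.17
finger_force: 79.6
[-0.0773, 0.2318, 0.0091] [0.4838, -0.9721, 6.4563] [0.5848, -0.1885, 0.1988]
```

View pics/p5.png

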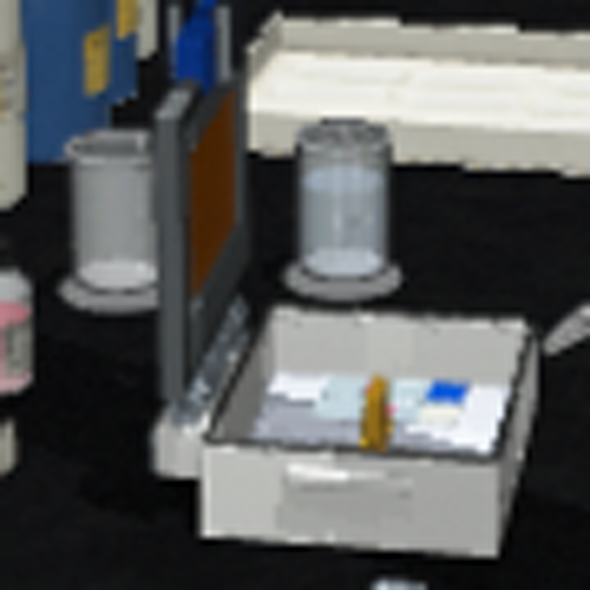

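The lid is upright on the hinge, its lower edge just above the chamber knuckles (190,400). The fin is still crosswise (375,415). Handing in.

```bash
python3 -m pendant '[{"dx":0,"dy":0,"dz":0,"twist":0},{"dx":0,"dy":0,"dz":0,"twist":0},{"dx":0,"dy":0,"dz":0,"twist":0},{"dx":0,"dy":0,"dz":0,"twist":0}]'; python3 -c "
from h import *;print(st()['dq']);print(ctrl.sign_off())"
```

```text
time: 16.85
eef_pos: [0.5848, -0.1884, 0.1988]
tcp_rot: [0.689, 0.725, 0.001, 0.0]
contact_force: [-0.4, -0.4, 6.5]
opening: 0.177
finger_force: 79.6
[-0.0018, -0.0017, 0.0006, -0.0, -0.0002, 0.0012]
the job is handed in; nothing more can be done
None
```

The job is handed in at 16.85 s: the turnbutton is crosswise at its stop, and the lid is held upright with its knuckles seated in the hinge gaps, judged by arm height (within 0.1 mm of the calculated seated height) and a light 6.5 N contact since the pin holes can't be seen directly; the other things on the bench were left alone.

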